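# Pack the case tray for the polishing bench

## Task

Pack this case into the flat tray for the polishing bench: the tall two-tier jaw cast goes in the square nest, the metal denture frame in the large round nest, the silicone key in the oblong nest and the felt polishing cone in the small round cup, each set down (not dropped) so that it stands flat on the floor of its nest, roughly in the middle and the same way up as now. The low one-tier cast and the pink denture belong to another case: leave them where they are.

Things in the scene. Friction and masses are not known exactly. Their poses are not given: they have to be found in the camera images.
- tall_cast_mid (a point): tall plaster jaw cast to be packed: a jaw with teeth in ochre plaster on a second, paler disc, 64 x 70 x 55 mm, 0.13 to 0.27 kg; point: its centre, 27.5 mm above its underside; z up; grip it across its x (64 mm), from 12 to 40 mm above its underside, where it bulges most at 23 to 40 mm
- frame_mid (a point): metal denture frame to be packed: a pale metal horseshoe with clasps, 32 x 59 x 15 mm, lying flat; point: its centre, 7.5 mm above its underside; x across it (32 mm), y along it (59 mm), z up; it acts as one solid block, its opening filled: grip it from outside, across x at the centre
- key_mid (a point): silicone key to be packed: a plain purple crescent, 37 x 66 x 15 mm, lying flat; point: its centre, 7.5 mm above its underside; x across it (37 mm), y along it (66 mm), z up; it acts as one solid block, its hollow side filled: grip it from outside, across x at the centre
- cone_mid (a point): felt polishing cone to be packed: a dark blunt stump 25 mm across and 30 mm high, standing upright; point: its centre, 15 mm above its underside; z up
- low_cast_mid (a point): low plaster jaw cast, to be left alone: ochre plaster in one tier, 66 x 69 x 40 mm; point: its centre, 20 mm above its underside
- denture_mid (a point): denture, to be left alone: pink base with a full row of teeth, 50 x 62 x 19 mm; point: its centre, 9.5 mm above its underside
- nest_square_floor (a point): fixed; one of four grey plastic nests with black rims, 96 x 96 mm, that fill a flat aluminium case tray (206 mm square, lip 10 mm above the bench, fixed) two by two at 98 mm pitch in shuffled order; point: centre of its inner floor, 5 mm above the bench; x, y along the nest's (and tray's) sides; z up. Square recess 88 x 88 mm with a rim 4 mm high: for the tall cast
- nest_round_floor (a point): fixed; one of four grey plastic nests with black rims, 96 x 96 mm, that fill a flat aluminium case tray (206 mm square, lip 10 mm above the bench, fixed) two by two at 98 mm pitch in shuffled order; point: centre of its inner floor, 5 mm above the bench; x, y along the nest's (and tray's) sides; z up. Round recess 88 mm across with a rim 4 mm high: for the metal frame
- nest_oblong_floor (a point): fixed; one of four grey plastic nests with black rims, 96 x 96 mm, that fill a flat aluminium case tray (206 mm square, lip 10 mm above the bench, fixed) two by two at 98 mm pitch in shuffled order; point: centre of its inner floor, 5 mm above the bench; x, y along the nest's (and tray's) sides; z up. Oblong recess 56 mm along x by 86 mm along y with a rim 4 mm high: for the silicone key
- nest_cup_floor (a point): fixed; one of four grey plastic nests with black rims, 96 x 96 mm, that fill a flat aluminium case tray (206 mm square, lip 10 mm above the bench, fixed) two by two at 98 mm pitch in shuffled order; point: centre of its inner floor, 5 mm above the bench; x, y along the nest's (and tray's) sides; z up. Round cup 46 mm across inside with a rim 8 mm high: for the felt cone
Not all that is in view belongs to the job. There is more than one size of the part that bears key_mid; the job needs the smaller.

How it is judged:
By the outcome, as a careful person would: the job done as asked, in the order asked, and still so for the second after the job is handed in, with the robot touching nothing.
It also fails if it takes over 115 s, if anything falls off the work surface, if the arm or the gripper's body presses on something with over 40 N, if the wrist force passes 120 N, or if a joint passes its speed limit or range.

## Robot

A 6-joint arm with a two-finger parallel gripper is mounted at the origin on a cart in front of the work surface, level with it; the furniture and walls round the work are solid. World frame = base frame: x ahead of the robot, y to its left, z up, the work surface at z = 0. Lengths are in m, angles in rad, forces in N, time in s.
With the tool pointing down it reaches from about 0.35 to 0.875 m from the base axis. Payload 4.2 kg.
Tool frame: the origin (TCP) lies between the finger pads; the fingertips stand 19 mm ahead of it and the grasp point (between the pads) is the TCP; z points along the fingers, y is the line along which they close (so a half turn about z gives the same grasp; the last joint's range is limited). The gripper opens to 85 mm and grips with 20 to 120 N. Pads are 22 mm wide; open, the fingers measure 114 mm over their backs; the gripper's body (76 mm by 85 mm) begins 54 mm behind the grasp point. The pads swing forward as they close: fully open they stand 13 mm farther back than shut.
Start: joints at [1.5, 0.385, 0.008, 0, -1.194, -0.259], TCP at [0.202, 0.591, 0.25] pointing down, gripper open.
Joint ranges: [-3.14, 3.14], [-1.21, 2.06], [-1.07, 1.41], [-3.16, 2.05], [-2.99, -0.16], [-3.1, 3.1]. Speed limits (rad/s): [2.79, 2.79, 3.14, 3.14, 3.14, 3.14].

## Interface

Orientations are given as a unit quaternion [x, y, z, w].
In Python, from bench import manip gives the robot as it stands.
- The arm moves only by the shell command python3 -m jog 'ROWS'. ROWS is JSON, a list of rows, each an object with "jaw": the finger opening in m, from 0 to 0.0854; "travel": the shift along the world's x, y, z in m, a list of three; "rotation": the turn, a rotation vector about the world's x, y, z in rad, a list of three. In form: [{"jaw": jaw, "travel": [tx, ty, tz], "rotation": [rx, ry, rz]}, ...]. A call has 1 to 12 rows; each row is the pose to reach, as a shift and turn from the pose commanded when the call began; what a row does not reach only later rows make up. A row lasts 1/12 s, in which the tool goes at most 41.7 mm and 7.16 degrees, less where a joint would pass 70% of its speed; a pose out of reach is approached as far as the arm can. A call with a gripper value outside its range is refused whole. The fingers move at their own pace and stop on an object; the grip force is fixed at half the most. Time passes only in rows, so rows that repeat a pose let the fingers close. It gives the time, the measured TCP pose, the force, the opening and the grip force at its end, in the units of the state.
- manip.observe(): the state, without advancing time (a new reading comes with each control period).
- manip.read_camera(name): name is "scene" or "top" or "wrist"; returns (picture, depth): 384x512x3 uint8, blue, green, red; 384x512 float32, m along the optical axis (not along the pixel's ray), 0 where there is no reading.
- manip.camera_params(name): a dict with "K" (3x3 intrinsics, pixels), "R" (3x3) and "t" (3): a world point X has camera coordinates R X + t. Camera axes: x right, y down, z forward; pixel columns grow to the right and rows downward; lengths in m; the calibration is good to about 2 mm. A picture is of the moment at which its call begins: read the wrist's pose just before it. camera_params takes no time and is no camera call; for the wrist camera it gives the pose at the moment of the call.
- manip.hand_in(): hands the job in; it is judged then, once.
The state is a dict: "t": time; "joints": joint angles; "joint_vel": joint speeds; "joint_torque": joint torques, N m; "eef_pos": TCP position; "orientation": TCP orientation; "ft_force": force on the tool from outside, world axes, zero at the start; "moment": the same for the moment, N m; "width": finger opening in m; "finger_force": force on a finger pad.
Only numpy, scipy, OpenCV 4.12 (cv2) and the standard library are available. Lean on these libraries where they do the work, as an engineer would, in place of code of your own. Each camera call takes 0.05 s, during which the arm holds its last target. There are 200 camera calls.

## Working session

There is one attempt and no reset: what is moved stays moved. The work goes in short steps, Python scripts to look and compute and a shell command to move; the robot and the scene stay as the last step left them, time stands still between calls to the robot, and variables do not carry over. Pictures are saved under pics/ and viewed, at most 15 in all, crops included, and the job is handed in when it is done.

```bash
mkdir -p pics; ls; cat > h.py <<'E'
from bench import manip
import numpy as np, cv2
def grab(n):
    P=manip.camera_params(n); im,d=manip.read_camera(n); return im,d,P
def world(u,v,z,P):
    K,R,t=[np.array(P[k]) for k in'KRt']; c=-R.T@t
    r=R.T@np.linalg.inv(K)@np.array([u,v,1.]); s=(z-c[2])/r[2]; return c+s*r
def cloud(d,P):
    K,R,t=[np.array(P[k]) for k in'KRt']; v,u=np.indices(d.shape)
    p=np.stack([u,v,np.ones_like(u)],-1)@np.linalg.inv(K).T*d[...,None]
    return (p-t)@R
E
python3 - <<'E'
from h import *
for n in('top','scene'):
    im,d,P=grab(n); cv2.imwrite(f'pics/{n}0.png',cv2.resize(im,(800,600),interpolation=cv2.INTER_CUBIC)); np.savez(f'{n}0.npz',im=im,d=d,**P)
    print(n,P['K'][0],-np.array(P['R']).T@P['t'])
print(manip.observe())
E
```

```text
pics
top [434.29200755   0.         257.0830349 ] [0.48117696 0.12197059 1.10164631]
scene [373.49267542   0.         251.8259478 ] [ 0.0039071  -0.4097569   0.58375526]
{'t': 0.1, 'joints': array([ 1.49956953e+00,  3.85519776e-01,  6.72706490e-03, -4.53565102e-04,
       -1.19400891e+00, -2.58613266e-01]), 'joint_vel': array([ 0.0008552 , -0.00115202,  0.00426299,  0.0020945 , -0.00068003,
       -0.00022135]), 'joint_torque': array([-7.12138444e-04, -3.93319058e+01,  1.88930243e+01,  4.19802859e+00,
       -2.55598388e-03,  6.71177375e-06]), 'eef_pos': array([0.20224361, 0.59084426, 0.2492901 ]), 'orientation': array([ 9.86417233e-01, -1.64255877e-01, -1.16061975e-04,  1.01796963e-03]), 'ft_force': array([ 0.15314588, -0.21363666,  0.10503642]), 'moment': array([-0.05607239, -0.00936374,  0.04445996]), 'finger_force': 0.0, 'width': 0.08538524592228552}
```

View pics/top0.png

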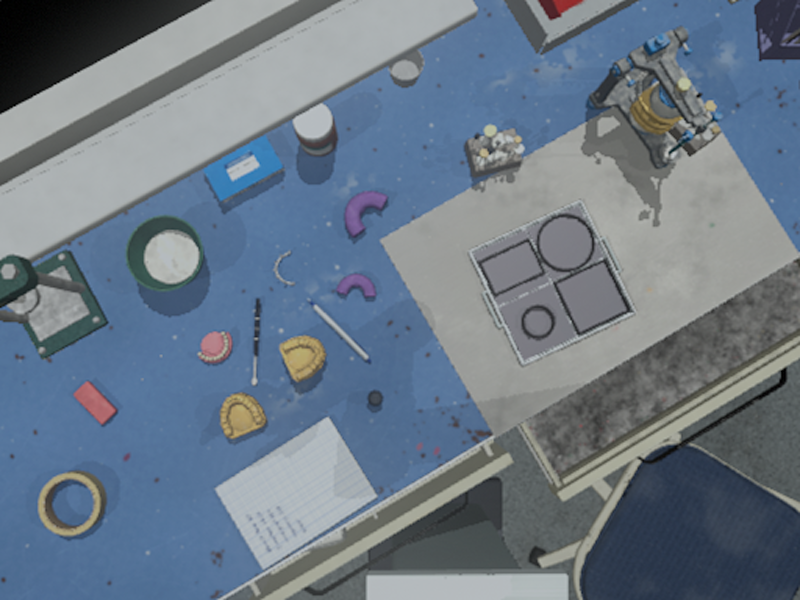

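View pics/scene0.png

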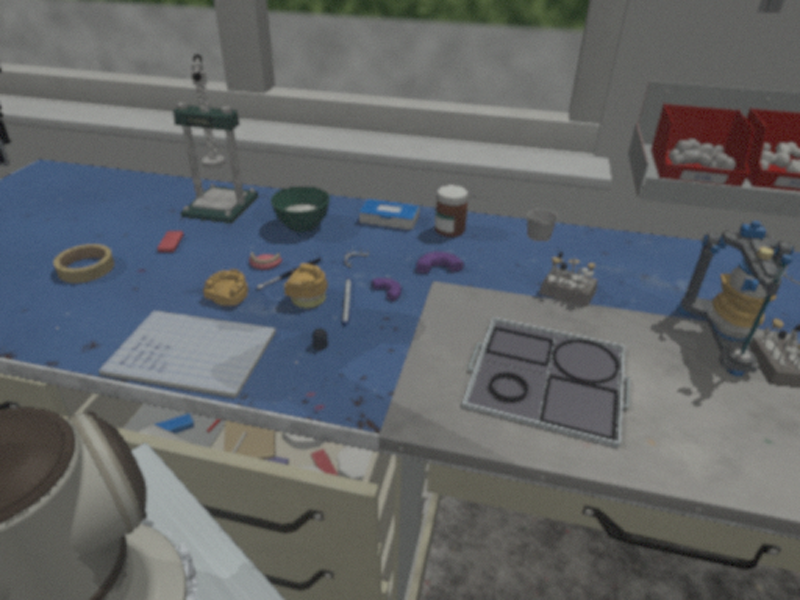

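The top view (800x600) shows the low cast at (242,415) and another cast at (302,358), which looks taller in the scene view at (305,285). There are two purple crescents: a small one at (357,287) and a large one at (365,212). The frame is at (285,268), the cone at (375,398) and the denture at (214,347). The nests are oblong (512,267), round (567,242), cup (538,322) and square (595,297). Next I measure them in both views.

```bash
cat > m.py <<'E'
from h import *
L=lambda n:np.load(f'{n}0.npz')
s=0.64
T=L('top');S=L('scene')
ct=cloud(T['d'],T);cs=cloud(S['d'],S)
reg={'cast_A':(302,358,32),'cast_B':(242,415,32),'keyS':(357,287,24),'keyL':(365,212,32),'frame':(285,268,24),'cone':(375,398,14)}
for n,(u,v,r) in reg.items():
    u,v,r=[int(x*s) for x in(u,v,r)]
    w=np.s_[v-r:v+r,u-r:u+r]
    c=ct[w].reshape(-1,3); im=T['im'][w].reshape(-1,3).astype(int)
    h=c[:,2]; m=(h>0.006)&(h<0.1)
    if n=='frame': m=(h<.1)&(im[:,2]>110)
    q=c[m]
    if len(q)<4: print(n,len(q));continue
    R=cv2.minAreaRect(q[:,:2].astype(np.float32)*1000)
    print(n,len(q),'zmax %.4f z50 %.4f base %.4f'%(np.percentile(h[m],97),np.median(h[m]),np.median(h[~m])),'rect',np.round(R[0],1),np.round(R[1],1),round(R[2],1))
    # cross-check: second view depth points within the rect
    a=np.array(R[0])/1000; k=(np.hypot(*(cs[...,:2]-a).transpose(2,0,1))<.04)&(cs[...,2]>.006)&(cs[...,2]<.1)
    if k.sum()>4:
        p=cs[k]; print('   scene n',k.sum(),'ztop %.4f'%np.percentile(p[:,2],97),'ctr',np.round((p.min(0)+p.max(0))[:2]*500,1))
for n,(u,v) in {'oblong':(512,267),'round':(567,242),'cup':(538,322),'square':(595,297)}.items():
    print(n,np.round(world(u*s,v*s,.007,T)*1000,1),'zfloor top %.4f'%np.median(ct[int(v*s)-4:int(v*s)+5,int(u*s)-4:int(u*s)+5,2]))
c=[(470,249),(582,200),(635,312),(525,363)]
w=np.array([world(u*s,v*s,.01,T)[:2] for u,v in c])*1000; print(w.round(),w.mean(0)); e=np.diff(w,axis=0);print(np.degrees(np.arctan2(e[:,1],e[:,0])),np.hypot(*e.T))
for sc,n,x in((4,'A',(150,130,265,265)),):
    x0,y0,x1,y1=x; cv2.imwrite('pics/crop1.png',cv2.resize(T['im'][y0:y1,x0-10:x1],None,fx=4.4,fy=4.4,interpolation=cv2.INTER_CUBIC))
E
python3 m.py
```

```text
cast_A 624 zmax 0.0539 z50 0.0427 base -0.0002 rect [493.5 260.8] [69.7 75.4] 31.2
   scene n 567 ztop 0.0547 ctr [488.  259.3]
cast_B 647 zmax 0.0390 z50 0.0266 base -0.0005 rect [404.3 357. ] [65.4 66.5] 26.3
   scene n 499 ztop 0.0404 ctr [400.2 351.5]
keyS 234 zmax 0.0185 z50 0.0140 base -0.0000 rect [609.8 175.6] [63.9 34.7] 83.9
   scene n 155 ztop 0.0186 ctr [606.2 175.1]
keyL 431 zmax 0.0230 z50 0.0188 base 0.0002 rect [722.8 154.7] [78.7 78.6] 0.7
   scene n 257 ztop 0.0235 ctr [724.7 159.4]
frame 61 zmax 0.0146 z50 0.0044 base -0.0002 rect [643.  297.4] [64.1 29.6] 4.7
   scene n 29 ztop 0.0147 ctr [637.6 295.5]
cone 75 zmax 0.0321 z50 0.0278 base -0.0001 rect [427.7 144.8] [22.3 19.9] 0.3
   scene n 111 ztop 0.0324 ctr [425.9 145.1]
oblong [637.9 -78.    7. ] zfloor top 0.0046
round [ 679.3 -169.2    7. ] zfloor top 0.0053
cup [ 547.9 -118.9    7. ] zfloor top 0.0053
square [ 588.7 -212.9    7. ] zfloor top 0.0053
[[ 667.   -9.]
 [ 749. -195.]
 [ 564. -277.]
 [ 482.  -96.]] [ 615.35513026 -144.15221401]
[ -66.21141122 -156.13717674  114.45769491] [202.76932503 202.12301811 198.48386292]
```

View pics/crop1.png

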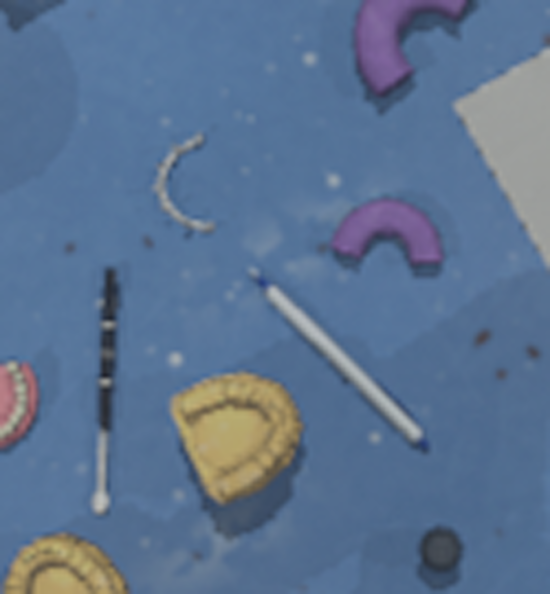

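The crop confirms it. Cast A (crop 235,440) is 54 mm tall against 39 mm for cast B, so it is the two-tier one. The small crescent (crop 388,230) measures 64x35 mm against about 79 mm for the other, so it is the key for this job. I'll go above the tall cast and take a wrist look.

```bash
R='x'; python3 -m jog '[{"jaw":0.085,"travel":[0.04,-0.04,0],"rotation":[0,0,0.12]},{"jaw":0.085,"travel":[0.26,-0.33,-0.02],"rotation":[0,0,0.7]},{"jaw":0.085,"travel":[0.26,-0.33,-0.02],"rotation":[0,0,0.7]},{"jaw":0.085,"travel":[0.26,-0.33,-0.02],"rotation":[0,0,0.7]},{"jaw":0.085,"travel":[0.26,-0.33,-0.02],"rotation":[0,0,0.7]},{"jaw":0.085,"travel":[0.26,-0.33,-0.02],"rotation":[0,0,0.7]},{"jaw":0.085,"travel":[0.26,-0.33,-0.02],"rotation":[0,0,0.7]},{"jaw":0.085,"travel":[0.26,-0.33,-0.02],"rotation":[0,0,0.7]},{"jaw":0.085,"travel":[0.26,-0.33,-0.02],"rotation":[0,0,0.7]},{"jaw":0.085,"travel":[0.26,-0.33,-0.02],"rotation":[0,0,0.7]},{"jaw":0.085,"travel":[0.26,-0.33,-0.02],"rotation":[0,0,0.7]},{"jaw":0.085,"travel":[0.26,-0.33,-0.02],"rotation":[0,0,0.7]}]'
python3 - <<'E'
from h import *
from scipy.spatial.transform import Rotation as Ro
im,d,P=grab('wrist'); cv2.imwrite('pics/w1.png',im); np.savez('w1.npz',im=im,d=d,**P)
o=manip.observe(); print(o['eef_pos'],o['joints'],Ro.from_quat(o['orientation']).as_matrix().round(3),-np.array(P['R']).T@P['t'])
c=cloud(d,P); k=(c[...,2]>.012)&(c[...,2]<.1)&(np.hypot(c[...,0]-.493,c[...,1]-.26)<.055)
for a,b in((.010,.018),(.024,.038),(.04,.06)):
    q=c[k&(c[...,2]>a)&(c[...,2]<b)]
    if len(q)>5:
        R=cv2.minAreaRect(q[:,:2].astype(np.float32)*1000);print(a,b,len(q),np.round(R[0],1),np.round(R[1],1),R[2])
        for ang in range(95,135,5):
            u=np.array([np.cos(np.radians(ang)),np.sin(np.radians(ang))]);e=q[:,:2]@u; w=q[:,:2]@[-u[1],u[0]];print(ang,'along %.1f across %.1f'%(np.ptp(e)*1e3,np.ptp(w)*1e3),end='; ')
        print()
E
```

```text
t: 1.1
eef_pos: [0.4633, 0.259, 0.2296]
orientation: [0.983, 0.182, -0.001, 0.0]
ft_force: [-0.3, 0.6, 0.5]
width: 0.0849
finger_force: 0.0
[0.46266373 0.26029089 0.22984389] [ 8.18067051e-01  2.42067537e-01 -2.53127308e-01 -3.24328193e-04
 -1.07653528e+00  1.12037983e+00] [[ 0.933  0.359 -0.001]
 [ 0.359 -0.933 -0.   ]
 [-0.001  0.    -1.   ]] [0.53191439 0.28510874 0.35310262]
0.024 0.038 286 [493.8 257.3] [67.2 61.8] 20.080297470092773
95 along 62.7 across 70.1; 100 along 62.8 across 68.7; 105 along 62.5 across 68.2; 110 along 61.8 across 67.2; 115 along 61.8 across 67.6; 120 along 63.9 across 68.3; 125 along 66.4 across 69.4; 130 along 68.5 across 70.1; 
0.04 0.06 1969 [496.  255.6] [63.4 59.2] 30.67705535888672
95 along 66.5 across 64.7; 100 along 65.4 across 64.0; 105 along 64.0 across 63.5; 110 along 62.1 across 62.8; 115 along 60.5 across 63.1; 120 along 59.3 across 63.4; 125 along 59.5 across 63.9; 130 along 61.7 across 64.6;
```

View pics/w1.png

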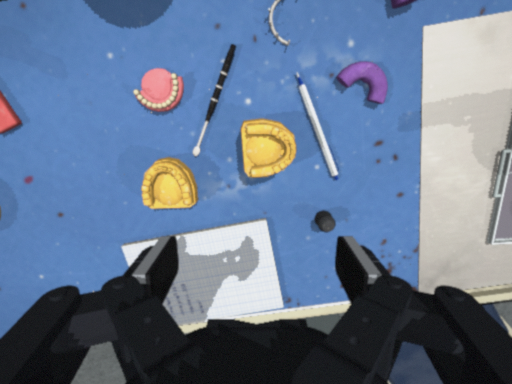

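The wrist view shows the tall cast at (268,150), with its flat back at x≈243, and the pen clear of it at x≈318. Its front-to-back line is at about 114°, with 62–64 mm across, so I descend with the jaw open along that line.

```bash
python3 -m jog '[{"jaw":0.085,"travel":[0.032,-0.0035,0],"rotation":[0,0,0.06]},{"jaw":0.085,"travel":[0.032,-0.0035,-0.04],"rotation":[0,0,0.06]},{"jaw":0.085,"travel":[0.032,-0.0035,-0.08],"rotation":[0,0,0.06]},{"jaw":0.085,"travel":[0.032,-0.0035,-0.12],"rotation":[0,0,0.06]},{"jaw":0.085,"travel":[0.032,-0.0035,-0.145],"rotation":[0,0,0.06]},{"jaw":0.085,"travel":[0.032,-0.0035,-0.16],"rotation":[0,0,0.06]},{"jaw":0.085,"travel":[0.032,-0.0035,-0.175],"rotation":[0,0,0.06]},{"jaw":0.085,"travel":[0.032,-0.0035,-0.185],"rotation":[0,0,0.06]},{"jaw":0.085,"travel":[0.032,-0.0035,-0.195],"rotation":[0,0,0.06]},{"jaw":0.085,"travel":[0.032,-0.0035,-0.202],"rotation":[0,0,0.06]},{"jaw":0.085,"travel":[0.032,-0.0035,-0.202],"rotation":[0,0,0.06]},{"jaw":0.085,"travel":[0.032,-0.0035,-0.202],"rotation":[0,0,0.06]}]'
python3 -m jog '[{"jaw":0.055,"travel":[0,0,0],"rotation":[0,0,0]},{"jaw":0.055,"travel":[0,0,0],"rotation":[0,0,0]},{"jaw":0.055,"travel":[0,0,0],"rotation":[0,0,0]},{"jaw":0.055,"travel":[0,0,0],"rotation":[0,0,0]},{"jaw":0.055,"travel":[0,0,0],"rotation":[0,0,0]},{"jaw":0.055,"travel":[0,0,0],"rotation":[0,0,0]},{"jaw":0.055,"travel":[0,0,0],"rotation":[0,0,0]},{"jaw":0.055,"travel":[0,0,0],"rotation":[0,0,0]}]'
```

```text
t: 2.15
eef_pos: [0.4944, 0.2582, 0.0285]
orientation: [0.977, 0.214, 0.0, -0.0]
ft_force: [0.0, 0.2, 0.9]
width: 0.085
finger_force: 0.0
t: 2.82
eef_pos: [0.4951, 0.2583, 0.0299]
orientation: [0.977, 0.214, 0.001, -0.001]
ft_force: [-0.9, 0.2, 6.2]
width: 0.0619
finger_force: 65.5
```

```bash
python3 -m jog '[{"jaw":0.055,"travel":[0,0,0.01],"rotation":[0,0,0]},{"jaw":0.055,"travel":[0,0,0.025],"rotation":[0,0,0]},{"jaw":0.055,"travel":[0,0,0.05],"rotation":[0,0,0]},{"jaw":0.055,"travel":[0,0,0.08],"rotation":[0,0,0]},{"jaw":0.055,"travel":[0,-0.015,0.1],"rotation":[0,0,0]},{"jaw":0.055,"travel":[0,-0.04,0.12],"rotation":[0,0,0]},{"jaw":0.055,"travel":[0.02,-0.08,0.12],"rotation":[0,0,0]},{"jaw":0.055,"travel":[0.04,-0.12,0.12],"rotation":[0,0,0]},{"jaw":0.055,"travel":[0.05,-0.16,0.12],"rotation":[0,0,0]},{"jaw":0.055,"travel":[0.06,-0.2,0.12],"rotation":[0,0,0]},{"jaw":0.055,"travel":[0.06,-0.23,0.12],"rotation":[0,0,0]},{"jaw":0.055,"travel":[0.06,-0.26,0.12],"rotation":[0,0,0]}]'
python3 -m jog '[{"jaw":0.055,"travel":[0.005,-0.03,0],"rotation":[0,0,0]},{"jaw":0.055,"travel":[0.01,-0.06,0],"rotation":[0,0,0]},{"jaw":0.055,"travel":[0.015,-0.09,0],"rotation":[0,0,0]},{"jaw":0.055,"travel":[0.02,-0.12,0],"rotation":[0,0,0]},{"jaw":0.055,"travel":[0.025,-0.15,0],"rotation":[0,0,0]},{"jaw":0.055,"travel":[0.03,-0.18,0],"rotation":[0,0,0]},{"jaw":0.055,"travel":[0.036,-0.2,0],"rotation":[0,0,0]},{"jaw":0.055,"travel":[0.036,-0.206,0],"rotation":[0,0,0]},{"jaw":0.055,"travel":[0.036,-0.206,0],"rotation":[0,0,0]},{"jaw":0.055,"travel":[0.036,-0.206,0],"rotation":[0,0,0]}]'
python3 - <<'E'
from h import *
im,d,P=grab('scene'); o=manip.observe(); e=o['eef_pos']; print(e,o['ft_force'])
cv2.imwrite('pics/s2.png',cv2.resize(im[150:300,290:490],None,fx=4,fy=4,interpolation=cv2.INTER_CUBIC))
c=cloud(d,P); hsv=cv2.cvtColor(im,cv2.COLOR_BGR2HSV); k=(np.hypot(c[...,0]-e[0],c[...,1]-e[1])<.05)&(c[...,2]>.04)&(hsv[...,0]>12)&(hsv[...,0]<32)&(hsv[...,1]>90)
q=c[k]; print(len(q),'z rel TCP',np.percentile(q[:,2],[1,5,95,99])-e[2],(q.min(0)+q.max(0))/2-e)
# tray in wrist view
im,d,P=grab('wrist'); cv2.imwrite('pics/w2.png',im); np.savez('w2.npz',im=im,d=d,**P)
E
```

```text
t: 3.82
eef_pos: [0.5542, -0.0048, 0.1487]
orientation: [0.977, 0.213, 0.0, -0.0]
ft_force: [0.1, 0.9, -1.7]
width: 0.0617
finger_force: 65.9
t: 4.65
eef_pos: [0.5898, -0.208, 0.1483]
orientation: [0.977, 0.213, -0.0, -0.0]
ft_force: [0.1, -0.4, -0.7]
width: 0.0617
finger_force: 65.9
[ 0.5898794  -0.20740917  0.14840258] [ 0.40295979  0.36379925 -1.59699785]
888 z rel TCP [-0.00415506 -0.00140626  0.02301069  0.0245245 ] [-0.01098394  0.00318935  0.01009168]
```

View pics/s2.png

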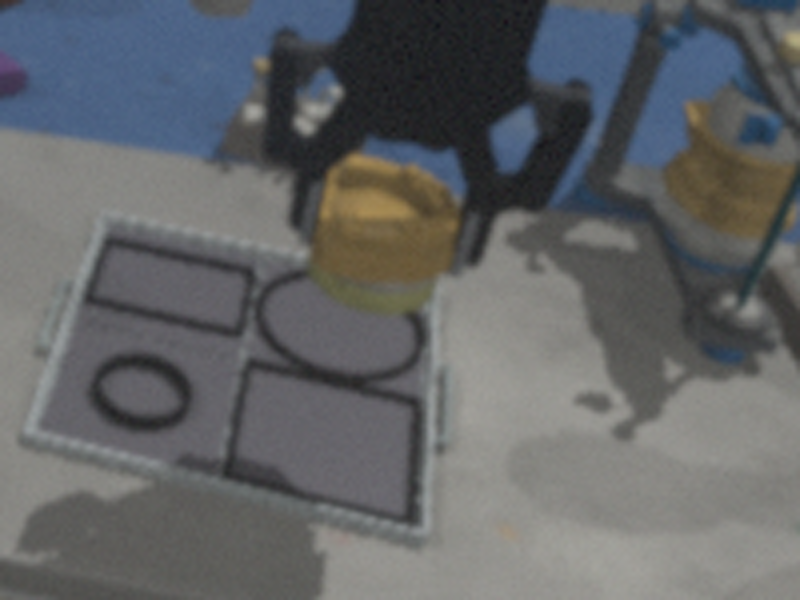

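View pics/w2.png

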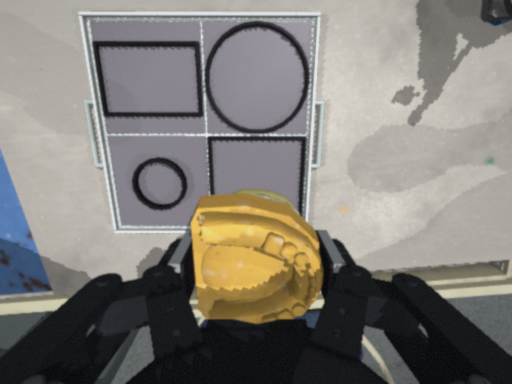

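The scene crop shows the cast held level in the jaws, with its paler lower disc visible. The wrist view shows the whole tray, with corners at (80,13), (320,13), (308,230) and (114,232), and the rims of all the nests. I'll check the nest centres from this second view.

```bash
python3 - <<'E'
from h import *
W=np.load('w2.npz'); f=lambda u,v,z=.009:(world(u,v,z,W)[:2]*1000).round(1)
print('oblong',f(149,79),'round',f(257.5,77),'cup',f(160,184,.013))
for p in((80,13),(320,13),(209,138),(305,138),(208,134),(114,232)): print(p,f(*p))
a,b=f(209,138),f(305,138); e=(b-a)/np.hypot(*(b-a)); n=np.array([e[1],-e[0]]); n=n if n[0]<0 else -n
print('square',(a+b)/2+n*44,np.hypot(*(b-a)),np.degrees(np.arctan2(e[1],e[0])))
c=cloud(W['d'],W); 
for u,v in((149,79),(257,77),(160,184),(255,165)): print(np.median(c[v-4:v+5,u-4:u+5,2]).round(4))
E
```

```text
oblong [638.6 -77.9] round [ 681.1 -166.5] cup [ 550.4 -119.8]
(80, 13) [664.   -8.3]
(320, 13) [ 749.  -193.7]
(209, 138) [ 612.2 -146.9]
(305, 138) [ 650.6 -230.8]
(208, 134) [ 615.3 -144.6]
(114, 232) [477.6 -91.4]
square [ 591.39136997 -207.1614588 ] 92.27009266279079 -65.40701177635532
0.0051
0.005
0.0051
0.0049
```

```bash
python3 -m jog '[{"jaw":0.055,"travel":[0.001,0,-0.03],"rotation":[0,0,0]},{"jaw":0.055,"travel":[0.001,0,-0.06],"rotation":[0,0,0]},{"jaw":0.055,"travel":[0.001,0,-0.08],"rotation":[0,0,0]},{"jaw":0.055,"travel":[0.001,0,-0.095],"rotation":[0,0,0]},{"jaw":0.055,"travel":[0.001,0,-0.103],"rotation":[0,0,0]},{"jaw":0.055,"travel":[0.001,0,-0.108],"rotation":[0,0,0]},{"jaw":0.055,"travel":[0.001,0,-0.111],"rotation":[0,0,0]},{"jaw":0.055,"travel":[0.001,0,-0.1125],"rotation":[0,0,0]},{"jaw":0.055,"travel":[0.001,0,-0.1135],"rotation":[0,0,0]},{"jaw":0.055,"travel":[0.001,0,-0.1135],"rotation":[0,0,0]},{"jaw":0.055,"travel":[0.001,0,-0.1135],"rotation":[0,0,0]}]'
```

```text
t: 5.67
eef_pos: [0.5918, -0.2083, 0.0356]
orientation: [0.977, 0.213, 0.001, 0.0]
ft_force: [0.9, 0.4, -1.3]
width: 0.0617
finger_force: 65.9
```

```bash
python3 -m jog '[{"jaw":0.055,"travel":[0,0,-0.0005],"rotation":[0,0,0]},{"jaw":0.055,"travel":[0,0,-0.001],"rotation":[0,0,0]},{"jaw":0.055,"travel":[0,0,-0.001],"rotation":[0,0,0]},{"jaw":0.055,"travel":[0,0,-0.001],"rotation":[0,0,0]}]';python3 -m jog '[{"jaw":0.055,"travel":[0,0,-0.0005],"rotation":[0,0,0]},{"jaw":0.055,"travel":[0,0,-0.001],"rotation":[0,0,0]},{"jaw":0.055,"travel":[0,0,-0.001],"rotation":[0,0,0]},{"jaw":0.055,"travel":[0,0,-0.001],"rotation":[0,0,0]}]'
```

```text
t: 6.0
eef_pos: [0.5918, -0.2083, 0.0349]
orientation: [0.977, 0.214, 0.001, 0.0]
ft_force: [-1.0, 1.3, 5.8]
width: 0.0617
finger_force: 66.7
t: 6.33
eef_pos: [0.5918, -0.2083, 0.0349]
orientation: [0.977, 0.214, 0.001, 0.0]
ft_force: [-2.7, 2.4, 10.3]
width: 0.0616
finger_force: 67.1
```

```bash
python3 -m jog '[{"jaw":0.085,"travel":[0,0,0.002],"rotation":[0,0,0]},{"jaw":0.085,"travel":[0,0,0.002],"rotation":[0,0,0]},{"jaw":0.085,"travel":[0,0,0.002],"rotation":[0,0,0]},{"jaw":0.085,"travel":[0,0,0.002],"rotation":[0,0,0]},{"jaw":0.085,"travel":[0,0,0.002],"rotation":[0,0,0]},{"jaw":0.085,"travel":[0,0,0.02],"rotation":[0,0,0]},{"jaw":0.085,"travel":[0,0,0.05],"rotation":[0,0,0]},{"jaw":0.085,"travel":[0,0,0.09],"rotation":[0,0,0]},{"jaw":0.085,"travel":[0,0,0.13],"rotation":[0,0,0]},{"jaw":0.085,"travel":[0,0.04,0.167],"rotation":[0,0,0]},{"jaw":0.085,"travel":[0,0.08,0.167],"rotation":[0,0,-0.05]},{"jaw":0.085,"travel":[0,0.12,0.167],"rotation":[0,0,-0.1]}]'
python3 -m jog '[{"jaw":0.085,"travel":[0.009,0.378,0],"rotation":[0,0,-0.23]},{"jaw":0.085,"travel":[0.009,0.378,0],"rotation":[0,0,-0.23]},{"jaw":0.085,"travel":[0.009,0.378,0],"rotation":[0,0,-0.23]},{"jaw":0.085,"travel":[0.009,0.378,0],"rotation":[0,0,-0.23]},{"jaw":0.085,"travel":[0.009,0.378,0],"rotation":[0,0,-0.23]},{"jaw":0.085,"travel":[0.009,0.378,0],"rotation":[0,0,-0.23]},{"jaw":0.085,"travel":[0.009,0.378,0],"rotation":[0,0,-0.23]},{"jaw":0.085,"travel":[0.009,0.378,0],"rotation":[0,0,-0.23]},{"jaw":0.085,"travel":[0.009,0.378,0],"rotation":[0,0,-0.23]},{"jaw":0.085,"travel":[0.009,0.378,0],"rotation":[0,0,-0.23]},{"jaw":0.085,"travel":[0.009,0.378,0],"rotation":[0,0,-0.23]},{"jaw":0.085,"travel":[0.009,0.378,0],"rotation":[0,0,-0.23]}]'
cat > l.py <<'E'
from h import *
import sys
im,d,P=grab('wrist'); o=manip.observe(); print(o['eef_pos'])
np.savez(sys.argv[1]+'.npz',im=im,d=d,**P)
cv2.imwrite(f'pics/{sys.argv[1]}.png',im)
E
python3 l.py w3
python3 - <<'E'
from h import *
im,d,P=grab('top');c=cloud(d,P)
k=(c[...,2]>.02)&(c[...,2]<.1)&(np.hypot(c[...,0]-.591,c[...,1]+.208)<.06);q=c[k]
print('cast',cv2.minAreaRect(q[:,:2].astype(np.float32)*1000),np.percentile(q[:,2],97))
E
```

```text
t: 7.33
eef_pos: [0.5927, -0.0946, 0.203]
orientation: [0.987, 0.162, 0.003, 0.0]
ft_force: [1.0, 0.8, -0.4]
width: 0.085
finger_force: 0.0
t: 8.33
eef_pos: [0.6, 0.283, 0.1989]
orientation: [0.999, 0.05, -0.001, 0.0]
ft_force: [-0.2, -0.7, -0.0]
width: 0.0849
finger_force: 0.0
[0.60013012 0.28205491 0.19918124]
cast ((591.851318359375, -207.6693115234375), (67.30010223388672, 61.19627380371094), 24.589536666870117) 0.05914361845372849
```

View pics/w3.png

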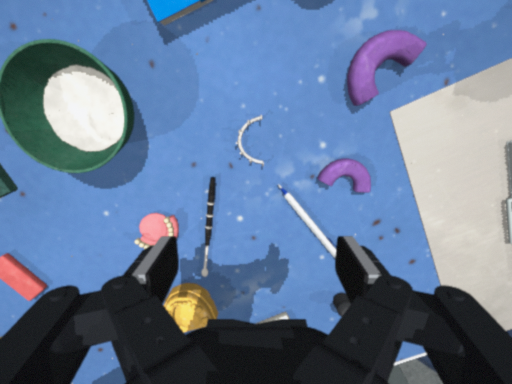

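The tall cast is down at (592,-208), its top at 59 mm. This wrist view shows the frame at (250,141), the small key at (347,173) and the pen from (280,187) to (335,255). Next I measure the frame and key.

```bash
cat > fk.py <<'E'
from h import *
import sys
W=np.load(sys.argv[1]+'.npz'); im=W['im']; c=cloud(W['d'],W); hsv=cv2.cvtColor(im,cv2.COLOR_BGR2HSV)
def rect(m,u0,v0,r,z,n):
    k=np.zeros(m.shape,bool); k[max(0,v0-r):v0+r,max(0,u0-r):u0+r]=1; m=m&k
    v,u=np.nonzero(m); q=np.array([world(a,b,z,W)[:2] for a,b in zip(u,v)],np.float32)*1000
    R=cv2.minAreaRect(q); print(n,len(q),'ctr',np.round(R[0],1),np.round(R[1],1),round(R[2],1),'z',np.percentile(c[...,2][m],[50,95]).round(4))
def frame(u,v): rect((hsv[...,1]<70)&(hsv[...,2]>100),u,v,30,.009,'frame')
def key(u,v): rect((hsv[...,0]>125)&(hsv[...,0]<165)&(hsv[...,1]>60),u,v,32,.013,'key')
E
cat > r.py <<'E'
from fk import *
frame(250,141); key(347,173)
E
python3 r.py w3
```

```text
frame 317 ctr [634.9 298.8] [57.1 39. ] 7.4 z [0.0042 0.0138]
key 1048 ctr [609.5 176.6] [64.9 35.5] 82.5 z [0.0141 0.0156]
```

```bash
python3 - w3 <<'E'
from fk import *
m=((hsv[...,1]<90)&(hsv[...,2]>100)).astype(np.uint8); m=cv2.morphologyEx(m,cv2.MORPH_CLOSE,np.ones((3,3)))
n,l,s,ce=cv2.connectedComponentsWithStats(m[105:180,215:285]); print(s[1:]+[215,105,0,0,0]); j=1+np.argmax(s[1:,4])
g=np.zeros(m.shape,bool); g[105:180,215:285]=l==j
for z in(.004,.009,.014): rect(g,250,141,40,z,'frame z%.3f'%z)
p=c[g]; h=p[(p[:,2]>.002)&(p[:,2]<.02)]; print('depth',cv2.minAreaRect(h[:,:2].astype(np.float32)*1000))
T=np.load('top0.npz');b=T['im'][155:190,168:198]
cv2.imwrite('pics/fr.png',np.hstack([cv2.resize(im[105:180,215:285],(390,400)),cv2.resize(b,(390,400))]))
E
```

```text
[[242 105   3   2   6]
 [235 115  29  52 366]
 [280 135   1   2   2]
 [229 163   3   5   8]
 [282 173   3   3   7]]
frame z0.004 366 ctr [634.2 295.2] [59.1 32.3] 7.4 z [0.0037 0.0137]
frame z0.009 366 ctr [634.8 295.1] [58.1 31.8] 7.4 z [0.0037 0.0137]
frame z0.014 366 ctr [635.4 295.1] [57.2 31.3] 7.4 z [0.0037 0.0137]
depth ((635.5755615234375, 294.7221374511719), (56.2572135925293, 29.744192123413086), 8.666053771972656)
```

View pics/fr.png

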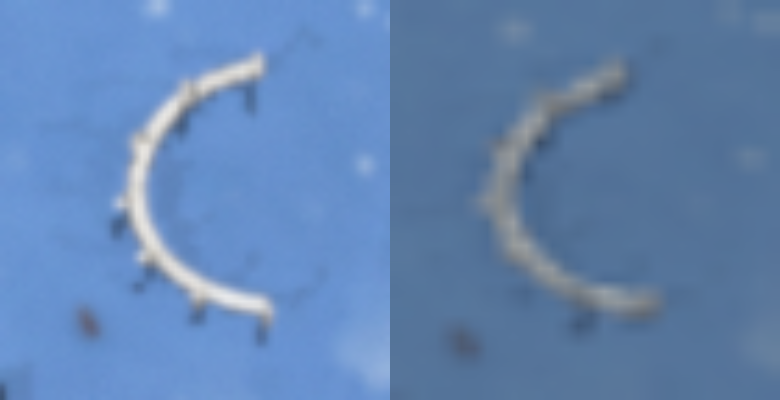

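The two views agree: the frame is at (635,295), its length along about 7.5°. I descend on it, gripping across the 32 mm.

```bash
python3 -m jog '[{"jaw":0.065,"travel":[0.035,0.013,-0.01],"rotation":[0,0,0.03]},{"jaw":0.065,"travel":[0.035,0.013,-0.05],"rotation":[0,0,0.03]},{"jaw":0.065,"travel":[0.035,0.013,-0.09],"rotation":[0,0,0.03]},{"jaw":0.065,"travel":[0.035,0.013,-0.12],"rotation":[0,0,0.03]},{"jaw":0.065,"travel":[0.035,0.013,-0.14],"rotation":[0,0,0.03]},{"jaw":0.065,"travel":[0.035,0.013,-0.155],"rotation":[0,0,0.03]},{"jaw":0.065,"travel":[0.035,0.013,-0.165],"rotation":[0,0,0.03]},{"jaw":0.065,"travel":[0.035,0.013,-0.173],"rotation":[0,0,0.03]},{"jaw":0.065,"travel":[0.035,0.013,-0.177],"rotation":[0,0,0.03]},{"jaw":0.065,"travel":[0.035,0.013,-0.177],"rotation":[0,0,0.03]},{"jaw":0.065,"travel":[0.035,0.013,-0.177],"rotation":[0,0,0.03]}]'
python3 -m jog '[{"jaw":0.025,"travel":[0,0,0],"rotation":[0,0,0]},{"jaw":0.025,"travel":[0,0,0],"rotation":[0,0,0]},{"jaw":0.025,"travel":[0,0,0],"rotation":[0,0,0]},{"jaw":0.025,"travel":[0,0,0],"rotation":[0,0,0]},{"jaw":0.025,"travel":[0,0,0],"rotation":[0,0,0]},{"jaw":0.025,"travel":[0,0,0],"rotation":[0,0,0]},{"jaw":0.025,"travel":[0,0,0],"rotation":[0,0,0]},{"jaw":0.025,"travel":[0,0,0],"rotation":[0,0,0]}]'
```

```text
t: 9.35
eef_pos: [0.636, 0.2961, 0.0236]
orientation: [0.998, 0.065, 0.001, -0.0]
ft_force: [-0.3, -0.4, 0.9]
width: 0.065
finger_force: 0.0
t: 10.02
eef_pos: [0.6359, 0.2961, 0.024]
orientation: [0.998, 0.065, 0.001, -0.0]
ft_force: [-0.9, -2.2, 5.7]
width: 0.0274
finger_force: 58.9
```

```bash
python3 -m jog '[{"jaw":0.02,"travel":[0,0,0.01],"rotation":[0,0,0]},{"jaw":0.02,"travel":[0,0,0.025],"rotation":[0,0,0]},{"jaw":0.02,"travel":[0,0,0.05],"rotation":[0,0,0]},{"jaw":0.02,"travel":[0,0,0.08],"rotation":[0,0,0]},{"jaw":0.02,"travel":[0,0,0.1],"rotation":[0,0,0]},{"jaw":0.02,"travel":[0,0,0.1],"rotation":[0,0,0]}]'
python3 l.py w4
python3 - <<'E'
from h import *
im,d,P=grab('scene'); K,R,t=[np.array(P[k]) for k in'KRt']; e=manip.observe()['eef_pos']; p=K@(R@e+t); u,v=(p[:2]/p[2]).astype(int); print(u,v)
W=np.load('w4.npz')['im'][150:384,130:390]
cv2.imwrite('pics/s4.png',np.hstack([cv2.resize(im[v-40:v+40,u-40:u+40],(400,400),interpolation=cv2.INTER_CUBIC),cv2.resize(W,(400,400))]))
E
```

```text
t: 10.52
eef_pos: [0.638, 0.2978, 0.1291]
orientation: [0.998, 0.066, 0.005, -0.003]
ft_force: [0.8, 0.6, 0.8]
width: 0.0279
finger_force: 59.2
[0.63665319 0.29725529 0.12625205]
224 128
```

View pics/s4.png

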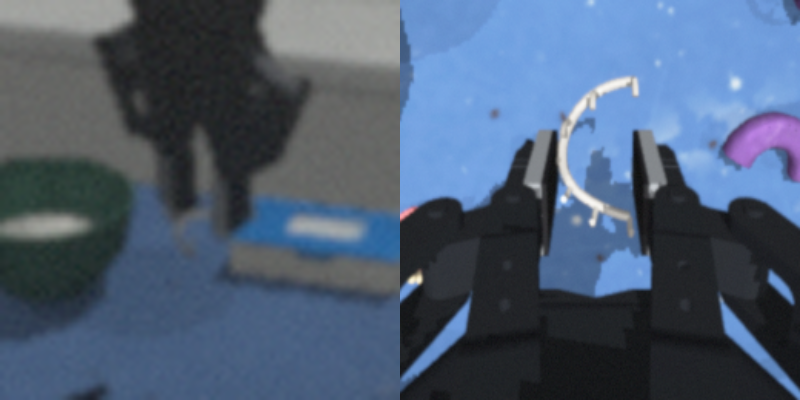

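The frame is held level low in the pads (scene crop 190,240; wrist crop 600,150). Carry it to the round nest.

```bash
python3 -m jog '[{"jaw":0.02,"travel":[0.004,-0.03,0],"rotation":[0,0,0]},{"jaw":0.02,"travel":[0.008,-0.07,0],"rotation":[0,0,0]},{"jaw":0.02,"travel":[0.012,-0.11,0],"rotation":[0,0,0]},{"jaw":0.02,"travel":[0.016,-0.15,0],"rotation":[0,0,0]},{"jaw":0.02,"travel":[0.02,-0.19,0],"rotation":[0,0,0]},{"jaw":0.02,"travel":[0.024,-0.23,0],"rotation":[0,0,0]},{"jaw":0.02,"travel":[0.028,-0.27,0],"rotation":[0,0,0]},{"jaw":0.02,"travel":[0.032,-0.31,0],"rotation":[0,0,0]},{"jaw":0.02,"travel":[0.036,-0.35,0],"rotation":[0,0,0]},{"jaw":0.02,"travel":[0.04,-0.39,0],"rotation":[0,0,0]},{"jaw":0.02,"travel":[0.044,-0.43,0],"rotation":[0,0,0]},{"jaw":0.02,"travel":[0.046,-0.464,0],"rotation":[0,0,0]}]'
python3 -m jog '[{"jaw":0.02,"travel":[0,0,-0.02],"rotation":[0,0,0]},{"jaw":0.02,"travel":[0,0,-0.045],"rotation":[0,0,0]},{"jaw":0.02,"travel":[0,0,-0.065],"rotation":[0,0,0]},{"jaw":0.02,"travel":[0,0,-0.075],"rotation":[0,0,0]},{"jaw":0.02,"travel":[0,0,-0.082],"rotation":[0,0,0]},{"jaw":0.02,"travel":[0,0,-0.085],"rotation":[0,0,0]},{"jaw":0.02,"travel":[0,0,-0.087],"rotation":[0,0,0]},{"jaw":0.02,"travel":[0,0,-0.087],"rotation":[0,0,0]},{"jaw":0.02,"travel":[0,0,-0.087],"rotation":[0,0,0]}]'; python3 -c "
from h import *
o=manip.observe();print(o['eef_pos'],o['ft_force'])"
```

```text
t: 11.62
eef_pos: [0.6803, -0.1703, 0.1205]
orientation: [0.998, 0.064, -0.002, -0.0]
ft_force: [0.1, -0.1, -1.1]
width: 0.028
finger_force: 59.2
t: 12.37
eef_pos: [0.6821, -0.1677, 0.0368]
orientation: [0.998, 0.065, 0.001, 0.0]
ft_force: [0.0, 0.8, -0.6]
width: 0.0276
finger_force: 59.2
[ 0.68210795 -0.16772759  0.03676838] [ 0.02409345  0.7593845  -0.62472403]
```

```bash
python3 -m jog '[{"jaw":0.02,"travel":[-0.001,0,-0.002],"rotation":[0,0,0]},{"jaw":0.02,"travel":[-0.001,0,-0.004],"rotation":[0,0,0]},{"jaw":0.02,"travel":[-0.001,0,-0.006],"rotation":[0,0,0]},{"jaw":0.02,"travel":[-0.001,0,-0.007],"rotation":[0,0,0]},{"jaw":0.02,"travel":[-0.001,0,-0.007],"rotation":[0,0,0]},{"jaw":0.02,"travel":[-0.001,0,-0.007],"rotation":[0,0,0]}]'; python3 -m jog '[{"jaw":0.02,"travel":[0,0,-0.0005],"rotation":[0,0,0]},{"jaw":0.02,"travel":[0,0,-0.001],"rotation":[0,0,0]},{"jaw":0.02,"travel":[0,0,-0.001],"rotation":[0,0,0]},{"jaw":0.02,"travel":[0,0,-0.001],"rotation":[0,0,0]}]'
```

```text
t: 12.87
eef_pos: [0.6804, -0.1679, 0.029]
orientation: [0.998, 0.065, 0.0, 0.0]
ft_force: [-1.1, 0.2, 2.2]
width: 0.0282
finger_force: 59.4
t: 13.2
eef_pos: [0.6804, -0.1679, 0.0289]
orientation: [0.998, 0.065, 0.0, 0.0]
ft_force: [-3.4, 1.9, 6.6]
width: 0.0278
finger_force: 59.7
```

```bash
python3 -m jog '[{"jaw":0.045,"travel":[0,0,0.0015],"rotation":[0,0,0]},{"jaw":0.045,"travel":[0,0,0.0015],"rotation":[0,0,0]},{"jaw":0.045,"travel":[0,0,0.0015],"rotation":[0,0,0]},{"jaw":0.045,"travel":[0,0,0.0015],"rotation":[0,0,0]},{"jaw":0.045,"travel":[0,0,0.01],"rotation":[0,0,0]},{"jaw":0.045,"travel":[0,0,0.03],"rotation":[0,0,0]},{"jaw":0.045,"travel":[0,0,0.07],"rotation":[0,0,0]},{"jaw":0.065,"travel":[0,0,0.11],"rotation":[0,0,0]},{"jaw":0.065,"travel":[0,0.03,0.13],"rotation":[0,0,-0.1]},{"jaw":0.065,"travel":[0,0.07,0.13],"rotation":[0,0,-0.2]},{"jaw":0.065,"travel":[0,0.11,0.13],"rotation":[0,0,-0.3]},{"jaw":0.065,"travel":[0,0.15,0.13],"rotation":[0,0,-0.4]}]'
python3 -m jog '[{"jaw":0.065,"travel":[-0.02,0.04,0],"rotation":[0,0,-0.12]},{"jaw":0.065,"travel":[-0.04,0.08,0],"rotation":[0,0,-0.24]},{"jaw":0.065,"travel":[-0.06,0.11,0],"rotation":[0,0,-0.36]},{"jaw":0.065,"travel":[-0.07,0.14,0],"rotation":[0,0,-0.48]},{"jaw":0.065,"travel":[-0.07,0.17,0],"rotation":[0,0,-0.6]},{"jaw":0.065,"travel":[-0.07,0.194,0],"rotation":[0,0,-0.72]},{"jaw":0.065,"travel":[-0.07,0.194,0],"rotation":[0,0,-0.84]},{"jaw":0.065,"travel":[-0.07,0.194,0],"rotation":[0,0,-0.96]},{"jaw":0.065,"travel":[-0.07,0.194,0],"rotation":[0,0,-1.08]},{"jaw":0.065,"travel":[-0.07,0.194,0],"rotation":[0,0,-1.2]},{"jaw":0.065,"travel":[-0.07,0.194,0],"rotation":[0,0,-1.32]},{"jaw":0.065,"travel":[-0.07,0.194,0],"rotation":[0,0,-1.424]}]'
python3 l.py w5;python3 - <<'E'
from h import *
from scipy.spatial.transform import Rotation as Ro
o=manip.observe();Y=Ro.from_quat(o['orientation']).as_matrix()[:,1];print(o['eef_pos'],'line',np.degrees(np.arctan2(Y[1],Y[0])))
im,d,P=grab('top'); cv2.imwrite('pics/t5.png',cv2.resize(im[60:270,130:430],None,fx=2.6,fy=2.6,interpolation=cv2.INTER_CUBIC))
E
```

```text
t: 14.2
eef_pos: [0.6804, -0.0168, 0.1591]
orientation: [0.99, -0.138, 0.001, -0.0]
ft_force: [0.5, 1.0, 1.2]
width: 0.0648
finger_force: 0.0
t: 15.2
eef_pos: [0.6104, 0.1762, 0.1582]
orientation: [-0.66, 0.751, -0.0, 0.0]
ft_force: [0.2, -0.3, 0.3]
width: 0.065
finger_force: 0.0
[0.61044793 0.17611655 0.15815485]
[0.61044793 0.17611655 0.15815485] line 172.47766522362892
```

View pics/t5.png

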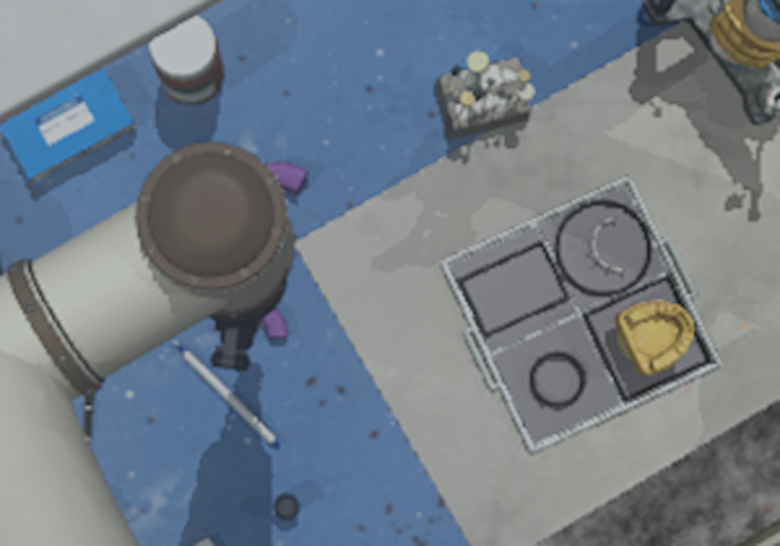

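View pics/w5.png

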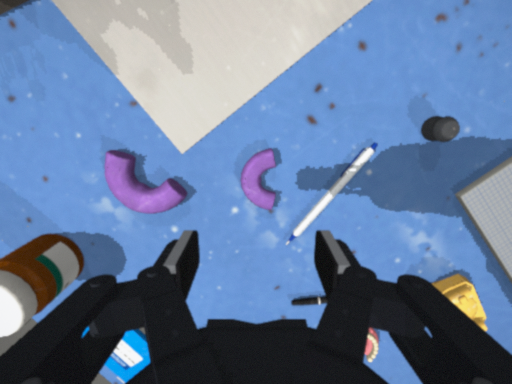

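The top crop shows the frame centred in the round nest (603,245) and the cast in the square one (655,330). The wrist view shows the key at (260,180), with the pen clear to the right (x≥318 at that row).

```bash
cat > r.py <<'E'
from fk import *
key(260,180)
E
python3 r.py w5
```

```text
key 1323 ctr [608.5 173.7] [63.8 34.6] 82.1 z [0.0144 0.0159]
```

```bash
python3 -m jog '[{"jaw":0.055,"travel":[-0.001,-0.001,-0.03],"rotation":[0,0,0]},{"jaw":0.055,"travel":[-0.001,-0.001,-0.06],"rotation":[0,0,0]},{"jaw":0.055,"travel":[-0.001,-0.001,-0.085],"rotation":[0,0,0]},{"jaw":0.055,"travel":[-0.001,-0.001,-0.105],"rotation":[0,0,0]},{"jaw":0.055,"travel":[-0.001,-0.001,-0.12],"rotation":[0,0,0]},{"jaw":0.055,"travel":[-0.001,-0.001,-0.129],"rotation":[0,0,0]},{"jaw":0.055,"travel":[-0.001,-0.001,-0.134],"rotation":[0,0,0]},{"jaw":0.055,"travel":[-0.001,-0.001,-0.134],"rotation":[0,0,0]},{"jaw":0.055,"travel":[-0.001,-0.001,-0.134],"rotation":[0,0,0]}]'
python3 -m jog '[{"jaw":0.025,"travel":[0,0,0],"rotation":[0,0,0]},{"jaw":0.025,"travel":[0,0,0],"rotation":[0,0,0]},{"jaw":0.025,"travel":[0,0,0],"rotation":[0,0,0]},{"jaw":0.025,"travel":[0,0,0],"rotation":[0,0,0]},{"jaw":0.025,"travel":[0,0,0],"rotation":[0,0,0]},{"jaw":0.025,"travel":[0,0,0],"rotation":[0,0,0]},{"jaw":0.025,"travel":[0,0,0],"rotation":[0,0,0]}]'
```

```text
t: 16.05
eef_pos: [0.61, 0.1753, 0.0244]
orientation: [-0.663, 0.749, -0.0, 0.001]
ft_force: [-0.1, -0.0, 0.6]
width: 0.0546
finger_force: 0.0
t: 16.63
eef_pos: [0.61, 0.1756, 0.0255]
orientation: [-0.663, 0.749, -0.0, 0.001]
ft_force: [-2.0, 0.5, 5.5]
width: 0.0332
finger_force: 59.3
```

```bash
python3 -m jog '[{"jaw":0.025,"travel":[0,0,0.01],"rotation":[0,0,0]},{"jaw":0.025,"travel":[0,0,0.03],"rotation":[0,0,0]},{"jaw":0.025,"travel":[0,0,0.06],"rotation":[0,0,0]},{"jaw":0.025,"travel":[0,0,0.08],"rotation":[0,0,0]},{"jaw":0.025,"travel":[0.005,-0.03,0.08],"rotation":[0,0,0.08]},{"jaw":0.025,"travel":[0.01,-0.065,0.08],"rotation":[0,0,0.16]},{"jaw":0.025,"travel":[0.015,-0.1,0.08],"rotation":[0,0,0.24]},{"jaw":0.025,"travel":[0.02,-0.135,0.08],"rotation":[0,0,0.32]},{"jaw":0.025,"travel":[0.024,-0.17,0.08],"rotation":[0,0,0.4]},{"jaw":0.025,"travel":[0.027,-0.205,0.08],"rotation":[0,0,0.48]},{"jaw":0.025,"travel":[0.029,-0.235,0.08],"rotation":[0,0,0.555]},{"jaw":0.025,"travel":[0.029,-0.2545,0.08],"rotation":[0,0,0.555]}]'
python3 -m jog '[{"jaw":0.025,"travel":[0,0,0],"rotation":[0,0,0]},{"jaw":0.025,"travel":[0,0,0],"rotation":[0,0,0]},{"jaw":0.025,"travel":[0,0,0],"rotation":[0,0,0]}]'
python3 - <<'E'
from h import *
from scipy.spatial.transform import Rotation as Ro
im,d,P=grab('wrist');o=manip.observe();Y=Ro.from_quat(o['orientation']).as_matrix()[:,1];print(o['eef_pos'],'line',np.degrees(np.arctan2(Y[1],Y[0])))
cv2.imwrite('pics/w6.png',im); np.savez('w6.npz',im=im,d=d,**P)
E
```

```text
t: 17.63
eef_pos: [0.6384, -0.0824, 0.1042]
orientation: [0.842, -0.539, 0.0, -0.0]
ft_force: [-0.6, 0.1, -1.2]
width: 0.033
finger_force: 59.8
t: 17.88
eef_pos: [0.6384, -0.0792, 0.104]
orientation: [0.842, -0.539, 0.0, -0.0]
ft_force: [0.2, 1.0, -0.6]
width: 0.0332
finger_force: 59.8
[ 0.63842777 -0.07866296  0.10391685] line -155.20483456852932
```

View pics/w6.png

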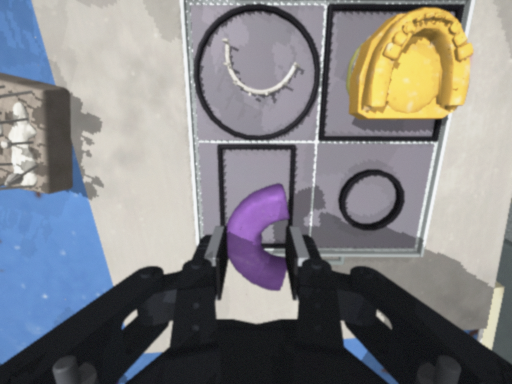

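The wrist view shows the key held at (258,238) above the oblong nest (219–296, 147–). I check its tilt and centre against the nest.

```bash
python3 - w6 <<'E'
from fk import *
rect((hsv[...,0]>125)&(hsv[...,0]<165)&(hsv[...,1]>60),260,238,70,.104-.0255+.013,'key')
E
```

```text
key 4357 ctr [629.9 -84.4] [71.  68.7] 14.5 z [0.0928 0.0942]
```

```bash
python3 - w6 <<'E'
from fk import *
m=((hsv[...,0]>125)&(hsv[...,0]<165)&(hsv[...,1]>90)).astype(np.uint8); m=cv2.morphologyEx(m,cv2.MORPH_OPEN,np.ones((5,5)))
rect(m>0,260,238,70,.104-.0255+.013,'key')
p=c[(m>0)&(c[...,2]>.085)]; print(cv2.minAreaRect(p[:,:2].astype(np.float32)*1000), p[:,2].max())
E
```

```text
key 4151 ctr [639.3 -82.4] [34.  63.4] 24.5 z [0.0928 0.0942]
((647.3754272460938, -100.24606323242188), (33.907997131347656, 101.93486785888672), 24.790645599365234) 0.22756038996393974
```

```bash
python3 -m jog '[{"jaw":0.025,"travel":[0,0.002,-0.02],"rotation":[0,0,0]},{"jaw":0.025,"travel":[0,0.002,-0.04],"rotation":[0,0,0]},{"jaw":0.025,"travel":[0,0.002,-0.055],"rotation":[0,0,0]},{"jaw":0.025,"travel":[0,0.002,-0.063],"rotation":[0,0,0]},{"jaw":0.025,"travel":[0,0.002,-0.068],"rotation":[0,0,0]},{"jaw":0.025,"travel":[0,0.002,-0.071],"rotation":[0,0,0]},{"jaw":0.025,"travel":[0,0.002,-0.0725],"rotation":[0,0,0]},{"jaw":0.025,"travel":[0,0.002,-0.0725],"rotation":[0,0,0]},{"jaw":0.025,"travel":[0,0.002,-0.0725],"rotation":[0,0,0]}]'; python3 -m jog '[{"jaw":0.025,"travel":[0,0,-0.0005],"rotation":[0,0,0]},{"jaw":0.025,"travel":[0,0,-0.001],"rotation":[0,0,0]},{"jaw":0.025,"travel":[0,0,-0.001],"rotation":[0,0,0]},{"jaw":0.025,"travel":[0,0,-0.001],"rotation":[0,0,0]}]'
```

```text
t: 18.68
eef_pos: [0.6389, -0.0773, 0.032]
orientation: [0.842, -0.539, 0.001, -0.0]
ft_force: [0.4, 0.4, 0.0]
width: 0.0327
finger_force: 59.8
t: 19.02
eef_pos: [0.6387, -0.0775, 0.0306]
orientation: [0.842, -0.539, 0.0, -0.0]
ft_force: [-0.3, -0.7, 0.4]
width: 0.0332
finger_force: 59.9
```

```bash
python3 -m jog '[{"jaw":0.025,"travel":[0,0,-0.0005],"rotation":[0,0,0]},{"jaw":0.025,"travel":[0,0,-0.001],"rotation":[0,0,0]},{"jaw":0.025,"travel":[0,0,-0.001],"rotation":[0,0,0]},{"jaw":0.025,"travel":[0,0,-0.001],"rotation":[0,0,0]}]'
```

```text
t: 19.35
eef_pos: [0.6387, -0.0775, 0.0305]
orientation: [0.842, -0.539, 0.0, -0.0]
ft_force: [-1.7, 0.4, 6.0]
width: 0.0332
finger_force: 60.7
```

```bash
python3 -m jog '[{"jaw":0.045,"travel":[0,0,0.0015],"rotation":[0,0,0]},{"jaw":0.045,"travel":[0,0,0.0015],"rotation":[0,0,0]},{"jaw":0.045,"travel":[0,0,0.0015],"rotation":[0,0,0]},{"jaw":0.045,"travel":[0,0,0.0015],"rotation":[0,0,0]},{"jaw":0.045,"travel":[0,0,0.01],"rotation":[0,0,0]},{"jaw":0.045,"travel":[0,0,0.03],"rotation":[0,0,0]},{"jaw":0.05,"travel":[0,0,0.07],"rotation":[0,0,0]},{"jaw":0.05,"travel":[0,0,0.11],"rotation":[0,0,0]},{"jaw":0.05,"travel":[-0.02,0.02,0.13],"rotation":[0,0,0]},{"jaw":0.05,"travel":[-0.045,0.047,0.13],"rotation":[0,0,0]},{"jaw":0.05,"travel":[-0.07,0.074,0.13],"rotation":[0,0,0]},{"jaw":0.05,"travel":[-0.095,0.1,0.13],"rotation":[0,0,0]}]'
python3 -m jog '[{"jaw":0.05,"travel":[-0.025,0.027,0],"rotation":[0,0,0]},{"jaw":0.05,"travel":[-0.05,0.054,0],"rotation":[0,0,0]},{"jaw":0.05,"travel":[-0.075,0.08,0],"rotation":[0,0,0]},{"jaw":0.05,"travel":[-0.1,0.106,0],"rotation":[0,0,0]},{"jaw":0.05,"travel":[-0.116,0.122,0],"rotation":[0,0,0]},{"jaw":0.05,"travel":[-0.116,0.122,0],"rotation":[0,0,0]},{"jaw":0.05,"travel":[-0.116,0.122,0],"rotation":[0,0,0]}]'
python3 l.py w7; python3 - w7 <<'E'
from fk import *
k=(c[...,2]>.01)&(c[...,2]<.034)&(np.hypot(c[...,0]-.427,c[...,1]-.145)<.03); q=c[k]
print(len(q),cv2.minAreaRect(q[:,:2].astype(np.float32)*1000),np.percentile(q[:,2],[5,97]))
t=q[q[:,2]>.027]; print('top',(t.min(0)+t.max(0))/2,np.ptp(t,axis=0))
T,d,P=grab('top'); c=cloud(d,P)
k=(c[...,2]>.012)&(c[...,2]<.05)&(np.hypot(c[...,0]-.639,c[...,1]+.079)<.045);q=c[k];print('key',cv2.minAreaRect(q[:,:2].astype(np.float32)*1000),np.percentile(q[:,2],[50,97]))
E
```

```text
t: 20.35
eef_pos: [0.5424, 0.0233, 0.1602]
orientation: [0.842, -0.54, 0.001, -0.001]
ft_force: [-0.4, 0.9, 0.8]
width: 0.0499
finger_force: 0.0
t: 20.93
eef_pos: [0.4269, 0.1455, 0.1599]
orientation: [0.843, -0.538, 0.0, -0.001]
ft_force: [0.2, -0.2, 0.5]
width: 0.0499
finger_force: 0.0
[0.42752434 0.14495125 0.1597845 ]
460 ((426.802001953125, 144.7968292236328), (23.104604721069336, 22.553226470947266), 72.57994842529297) [0.01400523 0.03036675]
top [0.4267586  0.14472383 0.02930806] [0.01825771 0.01779457 0.00453541]
key ((634.9703979492188, -82.17401123046875), (55.93815231323242, 49.79702377319336), 76.90818786621094) [0.01913533 0.02290851]
```

View pics/w7.png

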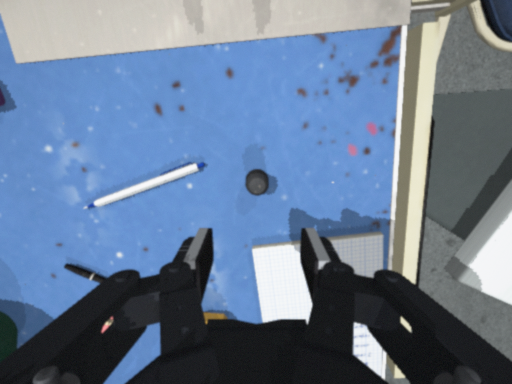

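The cone is at (257,182), directly under the tool, and nothing is near it. I go down with the tips kept about 9 mm up so they clear the cup rim later.

```bash
python3 -m jog '[{"jaw":0.05,"travel":[0,0,-0.03],"rotation":[0,0,0]},{"jaw":0.05,"travel":[0,0,-0.06],"rotation":[0,0,0]},{"jaw":0.05,"travel":[0,0,-0.085],"rotation":[0,0,0]},{"jaw":0.05,"travel":[0,0,-0.105],"rotation":[0,0,0]},{"jaw":0.05,"travel":[0,0,-0.12],"rotation":[0,0,0]},{"jaw":0.05,"travel":[0,0,-0.128],"rotation":[0,0,0]},{"jaw":0.05,"travel":[0,0,-0.132],"rotation":[0,0,0]},{"jaw":0.05,"travel":[0,0,-0.132],"rotation":[0,0,0]},{"jaw":0.05,"travel":[0,0,-0.132],"rotation":[0,0,0]}]'
python3 -m jog '[{"jaw":0.015,"travel":[0,0,0],"rotation":[0,0,0]},{"jaw":0.015,"travel":[0,0,0],"rotation":[0,0,0]},{"jaw":0.015,"travel":[0,0,0],"rotation":[0,0,0]},{"jaw":0.015,"travel":[0,0,0],"rotation":[0,0,0]},{"jaw":0.015,"travel":[0,0,0],"rotation":[0,0,0]},{"jaw":0.015,"travel":[0,0,0],"rotation":[0,0,0]},{"jaw":0.015,"travel":[0,0,0],"rotation":[0,0,0]}]'
```

```text
t: 21.78
eef_pos: [0.4281, 0.1446, 0.0276]
orientation: [0.842, -0.539, 0.0, -0.0]
ft_force: [-0.5, 0.8, 0.1]
width: 0.0499
finger_force: 0.0
t: 22.37
eef_pos: [0.428, 0.145, 0.0282]
orientation: [0.842, -0.539, 0.0, -0.001]
ft_force: [0.3, -0.7, 5.8]
width: 0.0211
finger_force: 58.7
```

```bash
python3 -m jog '[{"jaw":0.015,"travel":[0,0,0.01],"rotation":[0,0,0]},{"jaw":0.015,"travel":[0,0,0.03],"rotation":[0,0,0]},{"jaw":0.015,"travel":[0,0,0.06],"rotation":[0,0,0]},{"jaw":0.015,"travel":[0.01,-0.02,0.08],"rotation":[0,0,0]},{"jaw":0.015,"travel":[0.025,-0.055,0.08],"rotation":[0,0,0]},{"jaw":0.015,"travel":[0.04,-0.09,0.08],"rotation":[0,0,0]},{"jaw":0.015,"travel":[0.057,-0.125,0.08],"rotation":[0,0,0]},{"jaw":0.015,"travel":[0.075,-0.16,0.08],"rotation":[0,0,0]},{"jaw":0.015,"travel":[0.09,-0.195,0.08],"rotation":[0,0,0]},{"jaw":0.015,"travel":[0.108,-0.23,0.08],"rotation":[0,0,0]},{"jaw":0.015,"travel":[0.122,-0.255,0.08],"rotation":[0,0,0]},{"jaw":0.015,"travel":[0.122,-0.264,0.08],"rotation":[0,0,0]}]'
python3 -m jog '[{"jaw":0.015,"travel":[0,0,0],"rotation":[0,0,0]},{"jaw":0.015,"travel":[0,0,0],"rotation":[0,0,0]},{"jaw":0.015,"travel":[0,0,0],"rotation":[0,0,0]}]'
python3 l.py w8
python3 - <<'E'
from h import *
im,d,P=grab('scene'); W=cv2.imread('pics/w8.png')
cv2.imwrite('pics/s8.png',np.hstack([cv2.resize(im[170:300,280:420],(400,371),interpolation=cv2.INTER_CUBIC),W[13:384,90:490]]))
E
```

```text
t: 23.37
eef_pos: [0.5517, -0.1226, 0.1073]
orientation: [0.841, -0.54, 0.001, -0.0]
ft_force: [1.0, 0.3, 0.2]
width: 0.0213
finger_force: 58.9
t: 23.62
eef_pos: [0.5486, -0.1186, 0.1071]
orientation: [0.842, -0.539, -0.0, 0.0]
ft_force: [0.5, -0.1, -0.9]
width: 0.0208
finger_force: 58.9
[ 0.54882885 -0.11830313  0.10728313]
```

View pics/s8.png

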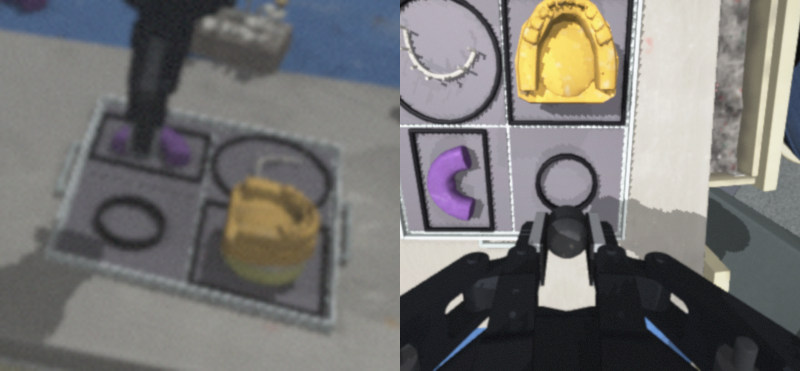

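The key lies centred in the oblong nest (right half, 452,183), the other two are well placed, and the cone is held upright at (568,230). Lower it into the cup.

```bash
python3 -m jog '[{"jaw":0.015,"travel":[0.0015,-0.001,-0.02],"rotation":[0,0,0]},{"jaw":0.015,"travel":[0.0015,-0.001,-0.04],"rotation":[0,0,0]},{"jaw":0.015,"travel":[0.0015,-0.001,-0.055],"rotation":[0,0,0]},{"jaw":0.015,"travel":[0.0015,-0.001,-0.064],"rotation":[0,0,0]},{"jaw":0.015,"travel":[0.0015,-0.001,-0.07],"rotation":[0,0,0]},{"jaw":0.015,"travel":[0.0015,-0.001,-0.073],"rotation":[0,0,0]},{"jaw":0.015,"travel":[0.0015,-0.001,-0.074],"rotation":[0,0,0]},{"jaw":0.015,"travel":[0.0015,-0.001,-0.074],"rotation":[0,0,0]},{"jaw":0.015,"travel":[0.0015,-0.001,-0.074],"rotation":[0,0,0]}]'; python3 -m jog '[{"jaw":0.015,"travel":[0,0,-0.0005],"rotation":[0,0,0]},{"jaw":0.015,"travel":[0,0,-0.001],"rotation":[0,0,0]},{"jaw":0.015,"travel":[0,0,-0.001],"rotation":[0,0,0]},{"jaw":0.015,"travel":[0,0,-0.001],"rotation":[0,0,0]}]'
```

```text
t: 24.47
eef_pos: [0.5515, -0.1203, 0.0339]
orientation: [0.842, -0.539, 0.001, -0.0]
ft_force: [-0.5, 0.2, 0.0]
width: 0.0209
finger_force: 58.9
t: 24.8
eef_pos: [0.5515, -0.1205, 0.0333]
orientation: [0.842, -0.539, 0.001, -0.0]
ft_force: [-1.4, 1.0, 5.4]
width: 0.0211
finger_force: 59.5
```

```bash
python3 -m jog '[{"jaw":0.04,"travel":[0,0,0.001],"rotation":[0,0,0]},{"jaw":0.04,"travel":[0,0,0.001],"rotation":[0,0,0]},{"jaw":0.04,"travel":[0,0,0.001],"rotation":[0,0,0]},{"jaw":0.04,"travel":[0,0,0.001],"rotation":[0,0,0]},{"jaw":0.04,"travel":[0,0,0.01],"rotation":[0,0,0]},{"jaw":0.04,"travel":[0,0,0.03],"rotation":[0,0,0]},{"jaw":0.04,"travel":[0,0,0.07],"rotation":[0,0,0]},{"jaw":0.04,"travel":[0,0,0.11],"rotation":[0,0,0]},{"jaw":0.04,"travel":[-0.03,0.03,0.13],"rotation":[0,0,0]},{"jaw":0.04,"travel":[-0.06,0.06,0.13],"rotation":[0,0,0]},{"jaw":0.04,"travel":[-0.08,0.08,0.13],"rotation":[0,0,0]},{"jaw":0.04,"travel":[-0.08,0.08,0.13],"rotation":[0,0,0]}]'
python3 - <<'E'
from h import *
im,d,P=grab('top'); W,dw,Pw=grab('wrist'); c=cloud(dw,Pw)
for n,(x,y) in {'cast':(.591,-.208),'frame':(.6805,-.168),'key':(.639,-.079),'cone':(.5505,-.1195)}.items():
    k=(c[...,2]>.0145)&(c[...,2]<.1)&(np.hypot(c[...,0]-x,c[...,1]-y)<.042);q=c[k]
    if len(q):print(n,(q.min(0)+q.max(0))[:2]*500,np.percentile(q[:,2],97))
cv2.imwrite('pics/end.png',np.hstack([cv2.resize(im[110:250,130:410],(450,225),interpolation=cv2.INTER_CUBIC),cv2.resize(W,(300,225))]))
E
```

```text
t: 25.8
eef_pos: [0.4665, -0.0384, 0.1631]
orientation: [0.843, -0.538, -0.001, -0.0]
ft_force: [-0.1, -0.8, -0.7]
width: 0.0402
finger_force: 0.0
key [634.67486419 -82.92775587] 0.021118229668186616
cone [ 548.87245847 -118.89778994] 0.03526809662775886
```

View pics/end.png

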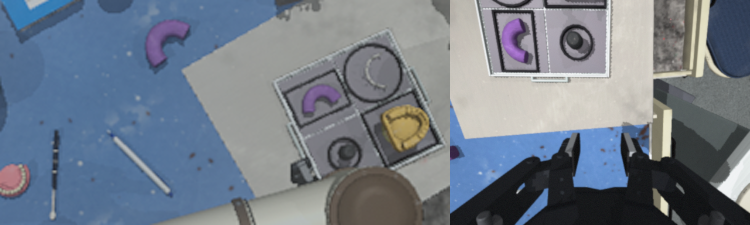

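The final view shows all four parts in their nests: key (322,98), frame (373,70), cast (405,128) and cone (343,153, top at 35 mm). The denture and the large key have not moved.

```bash
python3 -c "
from bench import manip
print(manip.hand_in())"
```

```text
the job is handed in; nothing more can be done
None
```

I set the tall cast, metal frame, smaller silicone key and felt cone down in their nests, in that order. The last look showed all four in place, and I handed the job in at about 26 s with the other case's low cast and pink denture left alone; no verdict came back.

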